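Stand salvaged capacitors in the stock tray by length

ROBOT

A 7-joint arm with a two-finger parallel gripper is mounted at the origin on the work surface. World frame = base frame: x ahead of the robot, y to its left, z up, the work surface at z = 0. Lengths are in m, angles in rad, forces in N, time in s.
With the tool pointing down it reaches from about 0.4 to 0.85 m from the base axis. Payload 4.5 kg.
Tool frame: the origin (TCP) lies midway between the tips of the shut fingers; the grasp point (between the pads) lies 19 mm behind it; z points along the fingers, y is the line along which they close (so a half turn about z gives the same grasp; the last joint's range is limited). The gripper opens to 88 mm and grips with 3 to 60 N. Pads are 18 mm wide; open, the fingers measure 123 mm over their backs; the gripper's body (75 mm by 187 mm) begins 45 mm behind the grasp point.
Start: joints at [1.181, 0.689, -0.195, 1.565, 0.157, 0.902, -0.215], TCP at [0.257, -0.57, 0.239] pointing down, gripper open.
Joint ranges: [-3.01, 3.01], [-0.46, 2.08], [-1.47, 1.51], [0.13, 2.56], [-1, 4.14], [0.04, 2.09], [-2.66, 2.66]. Speed limits (rad/s): [2.57, 2.57, 3.14, 3.14, 3.14, 3.14, 3.14].

INTERFACE

Orientations are given as a unit quaternion [x, y, z, w].
In Python, from plant import sensors, eyes, finish_job gives the robot as it stands.
- The arm moves only by the tool send_rows, never from a script. Its argument "rows" is text: rows parted by semicolons, each of 4 numbers parted by spaces: the shift along the tool's x, y, z normalised to -1 to 1, where 1 is 30 cm, then the turn about the tool's z normalised to -1 to 1, where 1 is 2 pi rad. A call has 1 to 10 rows; each row is the pose to reach, as a shift and turn from the pose commanded when the call began, along the tool's axes at that moment, turning the shorter way round; what a row does not reach only later rows make up. A row lasts 1/12 s, in which the tool goes at most 41.7 mm and 7.16 degrees, less where a joint would pass 70% of its speed; a pose out of reach is approached as far as the arm can. A call with a number of a shift or a turn outside -1 to 1 is refused whole. A call with a gripper value outside its range is refused whole. "jaw" is the closure, from -1 (fully open) to 1 (shut), set as the call begins (left out, the last holds). The fingers move at their own pace and stop on an object; "force" is the grip in N (left out, the last holds). Time passes only in rows, so rows that repeat a pose let the fingers close. It gives the time, the measured TCP pose, the force, the opening and the grip force at its end, in the units of the state.
- sensors.get_state(): the state, without advancing time (a new reading comes with each control period).
- eyes.snapshot(name): name is "side" or "top"; returns (picture, depth): 400x640x3 uint8, red, green, blue; 400x640 float32, m along the optical axis (not along the pixel's ray), 0 where there is no reading.
- eyes.calibration(name): a dict with "fov_y" (degrees; the focal length in pixels is half the picture's height over the tangent of half this angle, whatever the lens; pixels are square), "cx", "cy" (the principal point, pixels), "world_from_camera" (4x4, takes a point from camera to world coordinates). Camera axes: x right, y down, z forward; pixel columns grow to the right and rows downward; lengths in m; the calibration is good to about 2 mm. A picture is of the moment at which its call begins. calibration takes no time and is no camera call.
- finish_job(): hands the job in; it is judged then, once.
The state is a dict: "clock": time; "q": joint angles; "qd": joint speeds; "joint_torque": joint torques, N m; "tool_pos": TCP position; "eef_rot": TCP orientation; "contact_force": force on the tool from outside, world axes, zero at the start; "moment": the same for the moment, N m; "opening": opening from 0.0 (shut) to 1.0 (fully open); "finger_force": force on a finger pad.
Only numpy, scipy, OpenCV 4.12 (cv2) and the standard library are available. Lean on these libraries where they do the work, as an engineer would, in place of code of your own. Each camera call takes 0.05 s, during which the arm holds its last target. There are 200 camera calls.

TASK

Sort the three capacitors lying on the rubber mat into the blue stock tray: stand each one upright on its base, terminals up, in the row whose standing capacitor has the same length. Handle the thin aluminium cans gently: grip lightly, set them down without dropping or pressing them, and do not shift the capacitors already standing or the other things on the bench.

Things in the scene. Friction and masses are not known exactly. Their poses are not given: they have to be found in the camera images.
- can_short: short capacitor lying on the mat: aluminium can, 36 mm diameter, 55 mm long, about 74 g. Origin: centre of its bare base; +z along its axis to the end with a black deck and two brass terminals 6 mm proud. Lies level, can roll; stood right, +z is up. Dents over 70 N of finger force (both pads added; 20 N a pad holds it), or over 35 N against the tray.
- mate_short: a short capacitor (55 mm long, otherwise just like can_short) that stands ready, terminals up, at the +x end of one of the tray's three rows and shows what length belongs in that row; which row changes. Loose. Origin: centre of its base; +z up.
- can_mid: middle capacitor lying on the mat: aluminium can, 36 mm diameter, 70 mm long, about 94 g. Origin: centre of its bare base; +z along its axis to the end with a black deck and two brass terminals 6 mm proud. Lies level, can roll; stood right, +z is up. Dents over 70 N of finger force (both pads added; 20 N a pad holds it), or over 35 N against the tray.
- mate_mid: a middle capacitor (70 mm long, otherwise just like can_mid) that stands ready, terminals up, at the +x end of one of the tray's three rows and shows what length belongs in that row; which row changes. Loose. Origin: centre of its base; +z up.
- can_long: long capacitor lying on the mat: aluminium can, 36 mm diameter, 85 mm long, about 115 g. Origin: centre of its bare base; +z along its axis to the end with a black deck and two brass terminals 6 mm proud. Lies level, can roll; stood right, +z is up. Dents over 70 N of finger force (both pads added; 20 N a pad holds it), or over 35 N against the tray.
- mate_long: a long capacitor (85 mm long, otherwise just like can_long) that stands ready, terminals up, at the +x end of one of the tray's three rows and shows what length belongs in that row; which row changes. Loose. Origin: centre of its base; +z up.
- tray: blue steel stock tray, fixed, 200 mm (x) by 242 mm (y). Origin: centre of its underside; floor 8 mm above it. Three rows along x, centre lines at y = -78, 0, +78 mm, between ribs (and rim) 8 mm wide, 6 mm above the floor; 70 mm clear between ribs. Standing cans at x = about +55 mm; each row is free from x = -75 to +15 mm.
- mat: black rubber bench mat, 310 x 380 mm, 3 mm thick, fixed, on which the cans lie. Origin: centre of its underside, on the bench top (z = 0).
- screwdriver: red-handled screwdriver, 200 mm long, lying on the bench near the robot; leave it. Origin: centre of its underside.
- heatsink: finned aluminium heat sink, 80 x 110 x 38 mm, on the bench beyond the mat; leave it. Origin: centre of its underside.
- fan: square black cabinet fan, 80 x 80 x 25 mm, lying on the bench beyond the tray; leave it. Origin: centre of its underside.
Mind the look-alikes: they are no part of the job. What is shaped like the can_mid but orange is not meant.

How it is judged:
At the end, for the whole second after the job is handed in: Each can rests on the tray floor (3 mm), terminals up (0.05 rad), in the row of the standing can of its length (within 18 mm of the row's centre line, 80 mm of the tray's middle along it); the three standing cans are upright within 15 mm of their places (((y of can_short in the frame of tray between -0.096 and -0.06 m and y of mate_short in the frame of tray between -0.096 and -0.06 m) or (y of can_short in the frame of tray between -0.018 and 0.018 m and y of mate_short in the frame of tray between -0.018 and 0.018 m) or (y of can_short in the frame of tray between 0.06 and 0.096 m and y of mate_short in the frame of tray between 0.06 and 0.096 m)) and x of can_short in the frame of tray between -0.08 and 0.08 m and z of can_short in the frame of tray between 0.005 and 0.011 m and angle between each of can_short, mate_short, can_mid, mate_mid, can_long, mate_long's own z axis and vertical below 0.05 rad and linear speed of each of can_short, can_mid, can_long below 0.01 m/s and angular speed of each of can_short, can_mid, can_long below 0.1 rad/s and distance of each of mate_short, mate_mid, mate_long from where it was at the start of the episode below 0.015 m and ((y of can_mid in the frame of tray between -0.096 and -0.06 m and y of mate_mid in the frame of tray between -0.096 and -0.06 m) or (y of can_mid in the frame of tray between -0.018 and 0.018 m and y of mate_mid in the frame of tray between -0.018 and 0.018 m) or (y of can_mid in the frame of tray between 0.06 and 0.096 m and y of mate_mid in the frame of tray between 0.06 and 0.096 m)) and x of can_mid in the frame of tray between -0.08 and 0.08 m and z of can_mid in the frame of tray between 0.005 and 0.011 m and ((y of can_long in the frame of tray between -0.096 and -0.06 m and y of mate_long in the frame of tray between -0.096 and -0.06 m) or (y of can_long in the frame of tray between -0.018 and 0.018 m and y of mate_long in the frame of tray between -0.018 and 0.018 m) or (y of can_long in the frame of tray between 0.06 and 0.096 m and y of mate_long in the frame of tray between 0.06 and 0.096 m)) and x of can_long in the frame of tray between -0.08 and 0.08 m and z of can_long in the frame of tray between 0.005 and 0.011 m); the robot touches nothing.
It fails at once if a can is squeezed with more than 70 N in all between the fingers (contact force between the fingers and can_short above 70 N or contact force between the fingers and can_mid above 70 N or contact force between the fingers and can_long above 70 N).
It fails at once if a can is pressed or knocked onto the tray with more than 35 N (contact force between any of can_short, can_mid, can_long and tray above 35 N).
It fails at once if a can is let go of over the tray with its base more than 5 mm above the tray floor ((contact force between the fingers and can_short below 0.1 N and z of can_short in the frame of tray above 0.013 m and x of can_short in the frame of tray above -0.11 m) or (contact force between the fingers and can_mid below 0.1 N and z of can_mid in the frame of tray above 0.013 m and x of can_mid in the frame of tray above -0.11 m) or (contact force between the fingers and can_long below 0.1 N and z of can_long in the frame of tray above 0.013 m and x of can_long in the frame of tray above -0.11 m)).
It fails at once if one of the cans already standing is shifted by more than 15 mm or knocked over (distance of any of mate_short, mate_mid, mate_long from where it was at the start of the episode above 0.015 m or angle between any of mate_short, mate_mid, mate_long's own z axis and vertical above 0.3 rad).
It fails at once if the screwdriver, heat sink or fan is moved by more than 30 mm (distance of any of screwdriver, heatsink, fan from where it was at the start of the episode above 0.03 m).
It also fails if it takes over 72 s, if anything falls off the work surface, if the arm or the gripper's body presses on something with over 40 N, if the wrist force passes 120 N, or if a joint passes its speed limit or range.

## Working session

There is one attempt and no reset: what is moved stays moved. The work goes in short steps, Python scripts to look and compute and a tool call to move; the robot and the scene stay as the last step left them, time stands still between calls to the robot, and variables do not carry over. Pictures are saved under pics/ and viewed, at most 10 in all, crops included, and the job is handed in when it is done.

Besides the shell and the picture viewer there is one more tool, called after ">>>" by a JSON object that holds its "fn" and its "kwargs". send_rows: Moves the arm, as the interface text tells. Scaled input: -1 to 1 covers 30 cm each way for a shift and 2 pi rad each way for a turn. Its arguments: {"type":"object","properties":{"rows":{"type":"string"},"jaw":{"type":"number"},"force":{"type":"number"}},"required":["rows"]}

```bash
mkdir -p pics
cat > h.py <<'E'
import numpy as np, cv2
from plant import sensors, eyes, finish_job
def cam(n):
    c=eyes.calibration(n); f=200/np.tan(np.radians(c["fov_y"])/2); return c,f,np.array(c["world_from_camera"])
def cloud(n,d):
    c,f,T=cam(n); v,u=np.mgrid[0:400,0:640]
    P=np.stack([(u-c["cx"])/f*d,(v-c["cy"])/f*d,d],-1)
    return P@T[:3,:3].T+T[:3,3]
def ray(n,u,v,z):
    c,f,T=cam(n); r=T[:3,:3]@np.array([(u-c["cx"])/f,(v-c["cy"])/f,1]); o=T[:3,3]
    return o+r*(z-o[2])/r[2]
def save(n,img,s=1): cv2.imwrite("pics/"+n+".png",cv2.resize(img[:,:,::-1],None,fx=s,fy=s,interpolation=cv2.INTER_CUBIC))
E
python3 - <<'E'
from h import *
for n in("top","side"):
    p,d=eyes.snapshot(n); save(n,p); np.savez("/tmp/"+n,p=p,d=d); c,f,T=cam(n); print(n,c["fov_y"],c["cx"],c["cy"],f,T.round(3).tolist(),(d>0).mean())
s=sensors.get_state(); print(s)
E
```

```text
top 54.80264375767062 319.7914798584307 199.61889464658137 385.8173271029487 [[-0.002, -0.99, 0.144, 0.361], [-1.0, 0.002, 0.001, -0.116], [-0.001, -0.144, -0.99, 1.133], [0.0, 0.0, 0.0, 1.0]] 0.99600390625
side 43.09613267689452 330.50962086901256 191.04702894321724 506.483132464396 [[-0.711, -0.326, 0.623, -0.323], [-0.703, 0.357, -0.615, 0.727], [-0.022, -0.875, -0.483, 0.713], [0.0, 0.0, 0.0, 1.0]] 0.99598828125
{'clock': 0.1, 'q': array([ 1.18082377,  0.68989893, -0.19452698,  1.56618937,  0.15730432,
        0.90251065, -0.2151302 ]), 'qd': array([ 2.27207653e-04, -1.47119765e-03, -7.98806079e-04, -2.91938910e-03,
       -6.02415864e-04, -6.32532269e-05, -3.16695659e-04]), 'joint_torque': array([-3.36823177e-03, -5.28497100e+01, -1.27134237e+00, -1.53835970e+01,
       -5.24623040e-02,  1.98836467e-03,  5.18848981e-05]), 'tool_pos': array([ 0.25674017, -0.56923428,  0.23800465]), 'eef_rot': array([ 9.77630607e-01,  2.10327705e-01, -2.26322564e-04, -7.75067425e-04]), 'contact_force': array([ 0.10487004,  0.44682622, -0.18908159]), 'moment': array([ 0.02808014, -0.0079711 ,  0.04186217]), 'finger_force': 0.0, 'opening': 0.9969001297126067}
```

View pics/top.png

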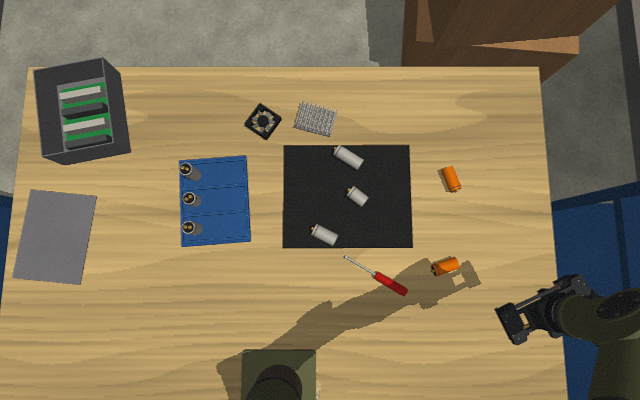

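View pics/side.png

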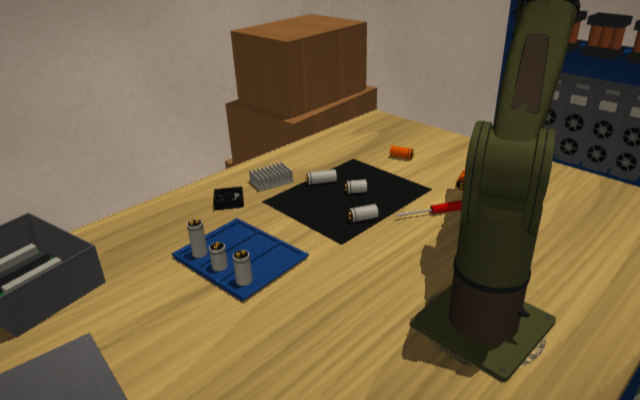

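Top view: grey cans lie on the mat at about (348,157), (357,196) and (324,235), each with its brass terminals at the left end. The mates stand at (187,169), (190,198) and (189,228) on the left edge of the tray. The orange look-alikes are at (450,179) and (445,266), off the mat.

Side view: mate heights differ at (196,238), (218,256) and (242,267), with the middle one shortest. Next I measure.

```bash
cat > m.py <<'E'
from h import *
def pix2(n,P):
    c,f,T=cam(n); q=(P-T[:3,3])@T[:3,:3]; return q[...,:2]/q[...,2:]*f+[c["cx"],c["cy"]]
D={n:np.load(f"/tmp/{n}.npz") for n in("top","side")}
C={n:cloud(n,D[n]["d"]) for n in D}
for n in D:
    p=D[n]["p"]; X=C[n]; hsv=cv2.cvtColor(p,cv2.COLOR_RGB2HSV)
    blue=((hsv[...,0]>100)&(hsv[...,0]<125)&(hsv[...,1]>140)&(X[...,2]>-.02)&(X[...,2]<.03)&(X[...,0]>.2)&(X[...,0]<.9)&(X[...,1]>0)).astype(np.uint8)
    k,l,st,ce=cv2.connectedComponentsWithStats(cv2.morphologyEx(blue,cv2.MORPH_CLOSE,np.ones((15,15))))
    i=1+st[1:,4].argmax(); pts=X[(l==i)&(blue>0)]
    print(n,"tray",cv2.minAreaRect((pts[:,:2]*1000).astype(np.float32)),"z pct",np.percentile(pts[:,2],[5,25,50,75,95]).round(4))
    c=X[...,:2]
    # raised grey things
    for nm,lo,hi in(("lying",.012,.06),("standing",.03,.14)):
        m=((X[...,2]>lo)&(X[...,2]<hi)&(X[...,0]>.25)&(X[...,0]<.72)&((X[...,1]<.03)&(X[...,1]>-.38) if nm=="lying" else (X[...,1]>.05)&(X[...,1]<.35))&(hsv[...,1]<110 if nm=="lying" else hsv[...,0]<300)).astype(np.uint8)
        k,l,st,ce=cv2.connectedComponentsWithStats(m)
        for i in range(1,k):
            if st[i,4]<60: continue
            q=X[l==i]; r=cv2.minAreaRect((q[:,:2]*1000).astype(np.float32))
            print(n,nm,ce[i].round(),st[i,4],"rect",np.round(r[0]),np.round(r[1]),round(r[2],1),"zmax",np.percentile(q[:,2],[50,95,99]).round(4))
            if nm=="standing":
                zt=np.percentile(q[:,2],97); t=q[q[:,2]>zt-.010]; print("   top centre",t.mean(0).round(4), (t.max(0)-t.min(0)).round(3))
    mm=(p.max(-1)<45)&(np.abs(X[...,2])<.01)&(X[...,0]>.2)&(X[...,1]<.05)&(X[...,1]>-.4); print("mat z",np.median(X[mm][:,2]))
c=np.hstack([cv2.resize(D["top"]["p"][140:255,170:260][:,:,::-1],None,fx=4,fy=4,interpolation=2),cv2.resize(D["top"]["p"][140:255,290:390][:,:,::-1],None,fx=4,fy=4,interpolation=2)]); cv2.imwrite("pics/crop.png",c)
E
python3 m.py
```

```text
top tray ((522.8419189453125, 195.04042053222656), (254.21083068847656, 198.44850158691406), 4.426883220672607) z pct [0.0048 0.007  0.0089 0.0119 0.0159]
top lying [348. 157.] 356 rect [ 651. -198.] [86. 36.] 56.0 zmax [0.0355 0.0405 0.0417]
top lying [357. 196.] 230 rect [ 533. -223.] [54. 36.] 51.3 zmax [0.0355 0.0401 0.0413]
top lying [324. 234.] 310 rect [ 422. -126.] [70. 35.] 63.2 zmax [0.0355 0.0402 0.0416]
top lying [360. 265.] 71 rect [ 334. -230.] [97.  6.] 59.0 zmax [0.0152 0.0187 0.0194]
top standing [188. 171.] 232 rect [600. 256.] [34. 35.] 41.3 zmax [0.0914 0.0983 0.1005]
   top centre [0.5994 0.2561 0.0945] [0.037 0.035 0.011]
top standing [190. 198.] 173 rect [522. 252.] [33. 34.] 89.7 zmax [0.0628 0.0696 0.0713]
   top centre [0.5228 0.253  0.0644] [0.032 0.033 0.013]
top standing [190. 227.] 197 rect [439. 245.] [34. 34.] 7.8 zmax [0.0776 0.0843 0.0863]
   top centre [0.4398 0.246  0.0799] [0.033 0.033 0.012]
mat z 0.0027328747524248964
side tray ((521.683349609375, 198.65106201171875), (257.8016357421875, 201.7343292236328), 4.588389873504639) z pct [0.0059 0.0075 0.0089 0.0126 0.0153]
side lying [322. 176.] 314 rect [ 645. -192.] [85. 34.] 56.9 zmax [0.03   0.0392 0.0404]
side lying [356. 186.] 231 rect [ 530. -218.] [56. 38.] 49.7 zmax [0.0301 0.0392 0.0409]
side lying [364. 212.] 339 rect [ 418. -123.] [73. 37.] 62.8 zmax [0.0316 0.0395 0.0406]
side lying [415. 212.] 63 rect [ 334. -229.] [96. 12.] 60.4 zmax [0.0143 0.0171 0.0188]
side standing [196. 234.] 457 rect [598. 259.] [36. 37.] 87.3 zmax [0.0706 0.0954 0.0998]
   top centre [0.5954 0.2604 0.0933] [0.036 0.036 0.013]
side standing [217. 253.] 311 rect [520. 257.] [36. 37.] 47.9 zmax [0.056  0.0673 0.0697]
   top centre [0.5189 0.2569 0.0636] [0.036 0.036 0.013]
side standing [242. 264.] 430 rect [438. 248.] [37. 37.] 14.7 zmax [0.0643 0.0821 0.0849]
   top centre [0.4365 0.2496 0.079 ] [0.036 0.037 0.013]
mat z 0.002860120975599234
```

View pics/crop.png

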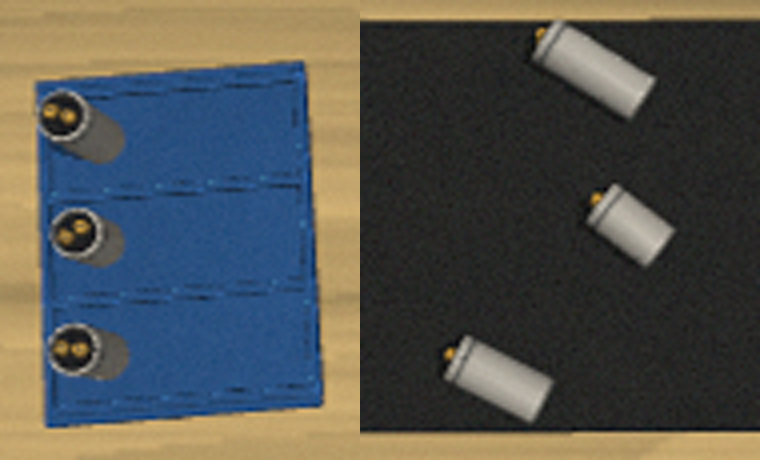

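Crop: on all three lying cans the terminals point up-left, which is world +x+y. Measured lengths are 86, 54 and 70 mm, so long is (348,157), short is (357,196) and mid is (324,235). All three are grey. The orange ones are the look-alikes and I leave them.

Mate tops give the rows: long is the far row (z 100 mm), short the middle (70 mm) and mid the near (85 mm).

The tool can't tilt, so I will grip each can near its terminal end and pivot it upright about its base edge on the mat, with a light grip.

```bash
cat > g.py <<'E'
import sys
from h import *
from scipy.spatial.transform import Rotation as R
A={"s":((.5315,-.2205),50.5,.055,.043),"m":((.420,-.1245),63,.070,.056),"l":((.648,-.195),56.5,.085,.069)}
B={"s":(.525,.162),"m":(.447,.156),"l":(.6025,.168)}
def grasp(k):
    c,a,L,s=A[k]; u=np.array([np.cos(np.radians(a)),np.sin(np.radians(a))]); return np.array(c)+(s-L/2)*u,a
def go(x,y,z,yaw):
    s=sensors.get_state(); r=R.from_quat(s["eef_rot"]); M=r.as_matrix(); p=np.array(s["tool_pos"])
    cur=np.degrees(np.arctan2(M[1,0],M[0,0])); t=-((yaw-cur+180)%360-180)
    print("at",p.round(4),"yaw",cur.round(2),"tilt",np.degrees(np.arccos(-M[2,2])).round(2),"-> row",((np.array([x,y,z])-p)@M/.3).round(4),round(t/360,4),"clock",s["clock"])
E
python3 - <<'E'
from g import *
for k in "sml":
    g,a=grasp(k); print(k,g)
g,a=grasp("s"); go(*g,.12,a)
E
```

```text
s [ 0.54135921 -0.20853982]
m [ 0.4295338  -0.10578886]
l [ 0.66262633 -0.17290203]
at [ 0.2567 -0.5692  0.238 ] yaw 24.28 tilt 0.09 -> row [ 1.3593 -0.7051  0.3943] -0.0728 clock 0.1
```

>>> {"fn": "send_rows", "kwargs": {"rows": "0.9 -0.47 0.26 -0.0728;0.9 -0.47 0.26 -0.0728;0.9 -0.47 0.26 -0.0728;0.9 -0.47 0.26 -0.0728;0.9 -0.47 0.26 -0.0728;0.9 -0.47 0.26 -0.0728;0.9 -0.47 0.26 -0.0728;0.9 -0.47 0.26 -0.0728;0.9 -0.47 0.26 -0.0728", "jaw": -0.6, "force": 6}}

```text
clock: 0.85
tool_pos: [0.4493, -0.3231, 0.1595]
eef_rot: [0.902, 0.431, 0.002, -0.002]
contact_force: [1.1, 0.4, -0.8]
opening: 0.799
finger_force: 0.0
```

Run:
```python
from g import *
g,a=grasp("s"); go(*g,.12,a)
```

```text
at [ 0.4493 -0.3231  0.1595] yaw 51.1 tilt 0.31 -> row [ 0.4892 -0.0007  0.1342] 0.0017 clock 0.85
```

>>> {"fn": "send_rows", "kwargs": {"rows": "0.489 0 0.134 0.0017;0.489 0 0.134 0.0017;0.489 0 0.134 0.0017;0.489 0 0.134 0.0017;0.489 0 0.134 0.0017;0.489 0 0.134 0.0017"}}

```text
clock: 1.35
tool_pos: [0.5389, -0.2156, 0.1199]
eef_rot: [0.906, 0.423, -0.0, -0.0]
contact_force: [-0.5, -0.9, 0.1]
opening: 0.802
finger_force: 0.0
```

Run:
```python
from g import *
g,a=grasp("s"); go(*g,.006,a)
```

```text
at [ 0.5389 -0.2156  0.1199] yaw 50.06 tilt 0.07 -> row [ 0.0234 -0.0084  0.3797] -0.0012 clock 1.35
```

>>> {"fn": "send_rows", "kwargs": {"rows": "0.0234 -0.0084 0.12 -0.0012;0.0234 -0.0084 0.24 -0.0012;0.0234 -0.0084 0.34 -0.0012;0.0234 -0.0084 0.365 -0.0012;0.0234 -0.0084 0.3797 -0.0012;0.0234 -0.0084 0.3797 -0.0012;0.0234 -0.0084 0.3797 -0.0012"}}

```text
clock: 1.93
tool_pos: [0.5417, -0.2113, 0.0081]
eef_rot: [0.905, 0.424, 0.001, 0.001]
contact_force: [0.2, 0.4, -0.3]
opening: 0.798
finger_force: 0.0
```

Run:
```python
from g import *
g,a=grasp("s"); go(*g,.006,a)
```

```text
at [ 0.5417 -0.2113  0.0081] yaw 50.23 tilt 0.14 -> row [ 0.0062 -0.0069  0.0071] -0.0007 clock 1.9333
```

>>> {"fn": "send_rows", "kwargs": {"rows": "0.006 0 0.005 0;0.006 0 0.005 0;0.006 0 0.005 0;0.006 0 0.005 0;0.006 0 0.005 0;0.006 0 0.005 0;0.006 0 0.005 0", "jaw": 0.5, "force": 6}}

```text
clock: 2.52
tool_pos: [0.5425, -0.2087, 0.0054]
eef_rot: [0.905, 0.425, 0.0, 0.0]
contact_force: [0.1, -0.6, 2.4]
opening: 0.408
finger_force: 5.9
```

Run:
```python
from g import *
g,a=grasp("s"); go(*g,.006,a)
# arc rows for s
s=.043
for ph in range(9,91,9):
    f=np.radians(ph); print(ph, round((s*np.cos(f)-.018*np.sin(f)-s)/.3,4), round(-(s*np.sin(f)+.018*np.cos(f)-.018)/.3,4))
```

```text
at [ 0.5425 -0.2087  0.0054] yaw 50.31 tilt 0.03 -> row [-0.002  -0.0031 -0.0021] -0.0005 clock 2.5167
9 -0.0112 -0.0217
18 -0.0256 -0.0414
27 -0.0429 -0.0585
36 -0.0626 -0.0728
45 -0.0844 -0.0838
54 -0.1076 -0.0912
63 -0.1317 -0.095
72 -0.1561 -0.0949
81 -0.1802 -0.091
90 -0.2033 -0.0833
```

>>> {"fn": "send_rows", "kwargs": {"rows": "-0.011 -0 -0.022 0;-0.026 0 -0.042 0;-0.043 0 -0.059 0;-0.063 0 -0.073 0;-0.084 0 -0.084 0;-0.108 0 -0.092 0;-0.132 0 -0.096 0;-0.156 0 -0.096 0;-0.18 0 -0.092 0;-0.203 0 -0.085 0"}}

```text
clock: 3.35
tool_pos: [0.5027, -0.2562, 0.0305]
eef_rot: [0.905, 0.425, -0.0, 0.0]
contact_force: [0.3, -0.1, -1.2]
opening: 0.41
finger_force: 5.9
```

Run:
```python
from g import *
s=sensors.get_state(); print({k:s[k] for k in("tool_pos","contact_force","finger_force","opening")})
p,d=eyes.snapshot("side"); save("arc",p[100:260,260:460],4)
p,d=eyes.snapshot("top");
```

```text
{'tool_pos': array([ 0.5027405 , -0.25622527,  0.03047602]), 'contact_force': array([ 0.28360777, -0.06847772, -1.21229757]), 'finger_force': 5.928479740396142, 'opening': 0.40976654954529984}
```

View pics/arc.png

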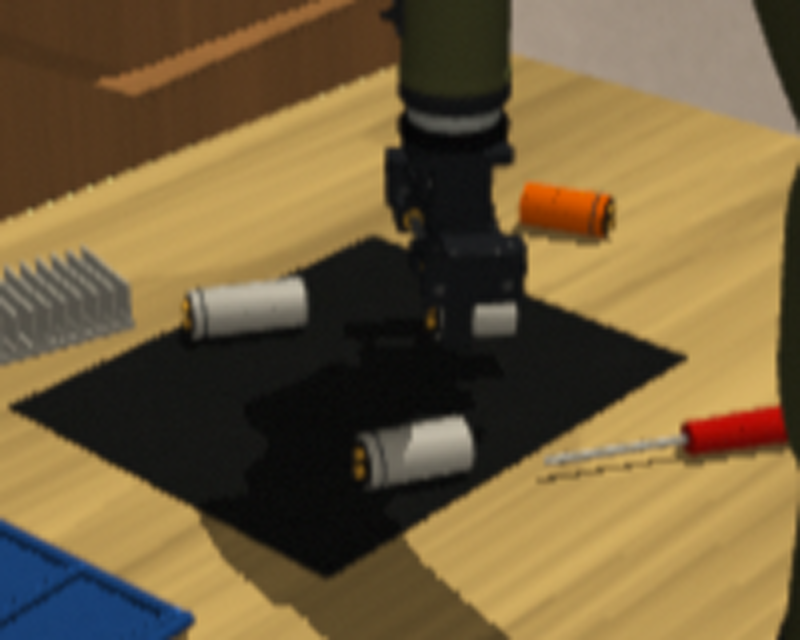

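The can came up still level with its terminals to the left at about (430,320) in the crop. The grip holds its angle at 6 N, so I loosen to 3 N and let it swing.

>>> {"fn": "send_rows", "kwargs": {"rows": "0 0 -0.08 0;0 0 -0.08 0;0 0 -0.08 0;0 0 -0.08 0;0 0 -0.08 0;0 0 -0.08 0", "force": 3}}

```text
clock: 3.95
tool_pos: [0.503, -0.2551, 0.0539]
eef_rot: [0.905, 0.425, -0.0, -0.0]
contact_force: [-0.2, -0.1, -1.7]
opening: 0.403
finger_force: 3.0
```

```bash
cat > tilt.py <<'E'
from h import *
def tilt(save_as=None):
    "cloud of grey pixels near the held can: principal axis as seen"
    s=sensors.get_state(); t=np.array(s["tool_pos"])
    p,d=eyes.snapshot("side"); X=cloud("side",d); hsv=cv2.cvtColor(p,cv2.COLOR_RGB2HSV)
    m=(np.linalg.norm(X-t-[0,0,0.0],axis=-1)<.1)&(hsv[...,1]<60)&(hsv[...,2]>85)&(X[...,2]>.006)
    k,l,st,ce=cv2.connectedComponentsWithStats(m.astype(np.uint8))
    for i in range(1,k):
        if st[i,4]>25:
            q=X[l==i]; print(ce[i].round(),st[i,4],"mean-tcp",(q.mean(0)-t).round(4),"z",np.percentile(q[:,2],[3,97]).round(4),"rect",cv2.minAreaRect(np.argwhere(l==i)[:,::-1].astype(np.float32))[1:])
    print("tcp",t.round(4),"open",s["opening"],s["contact_force"].round(2))
    if save_as: save(save_as,p[100:260,260:460],4)
tilt()
E
python3 tilt.py
```

```text
[383. 174.] 111 mean-tcp [-0.0286 -0.0127  0.0108] z [0.0503 0.0767] rect ((11.0, 10.0), 90.0)
tcp [ 0.503  -0.2551  0.0539] open 0.40262427798643935 [-0.19 -0.11 -1.68]
```

>>> {"fn": "send_rows", "kwargs": {"rows": "0 0 -0.13 0;0 0 0 0;0 0 -0.13 0;0 0 0 0;0 0 -0.13 0;0 0 0 0;0 0 -0.13 0;0 0 0 0;0 0 0 0;0 0 0 0"}}

```text
clock: 4.83
tool_pos: [0.5018, -0.2547, 0.0528]
eef_rot: [0.905, 0.425, -0.002, -0.002]
contact_force: [0.8, -0.1, -0.5]
opening: 0.408
finger_force: 3.0
```

```bash
python3 tilt.py
```

```text
[381. 179.] 100 mean-tcp [-0.0255 -0.0081 -0.0026] z [0.0332 0.0715] rect ((9.45888900756836, 14.794672966003418), 14.03624439239502)
tcp [ 0.5018 -0.2547  0.0528] open 0.40848525684902787 [ 0.77 -0.12 -0.5 ]
```

The shaking works: the base end has swung well down. I shake again.

>>> {"fn": "send_rows", "kwargs": {"rows": "0 0 -0.13 0;0 0 0 0;0 0 -0.13 0;0 0 0 0;0 0 -0.13 0;0 0 0 0;0 0 -0.13 0;0 0 0 0;0 0 0 0;0 0 0 0"}}

```text
clock: 5.72
tool_pos: [0.5031, -0.2554, 0.0558]
eef_rot: [0.905, 0.425, -0.0, 0.0]
contact_force: [0.8, -0.0, 0.5]
opening: 0.407
finger_force: 3.0
```

```bash
sed -i 's/^tilt()/import sys; tilt(*sys.argv[1:])/' tilt.py; python3 tilt.py shk
```

```text
[381. 178.] 102 mean-tcp [-0.025  -0.0081 -0.0024] z [0.0365 0.0745] rect ((9.65981388092041, 14.936936378479004), 10.30484676361084)
tcp [ 0.5031 -0.2554  0.0558] open 0.40739252823836547 [ 0.78 -0.04  0.5 ]
```

View pics/shk.png

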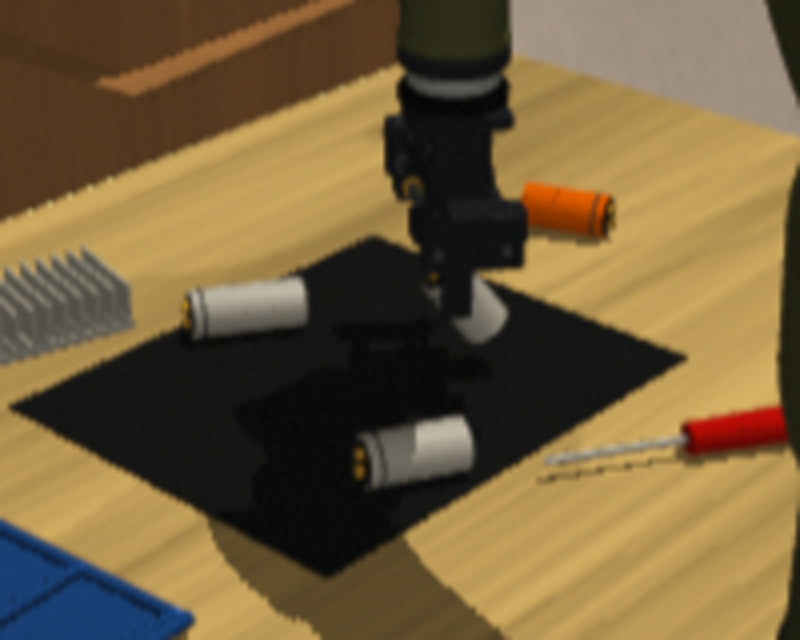

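The can now hangs about 35–40° below level, base to lower right at about (485,320). Next I put the base edge on the mat and arc over it.

```bash
cat > arc.py <<'E'
import sys; from h import *
s,f0,z,pr=map(float,sys.argv[1:])   # s, start angle, tcp z now, press
f0=np.radians(f0)
for ph in np.linspace(f0,np.pi/2,9):
    print(round(np.degrees(ph)), round((s*np.cos(ph)-.018*np.sin(ph)-s*np.cos(f0)+.018*np.sin(f0))/.3,3), round(-(s*np.sin(ph)+.018*np.cos(ph)+.003-.015-pr-z)/.3,3))
E
python3 arc.py .043 33 .0558 .0015
```

```text
33 0.0 0.103
40 -0.017 0.093
47 -0.034 0.085
54 -0.053 0.08
62 -0.072 0.076
69 -0.091 0.076
76 -0.11 0.077
83 -0.129 0.081
90 -0.148 0.088
```

>>> {"fn": "send_rows", "kwargs": {"rows": "0 0 0.103 0;-0.017 0 0.1 0;-0.034 0 0.09 0;-0.053 0 0.083 0;-0.072 0 0.08 0;-0.091 0 0.078 0;-0.11 0 0.078 0;-0.129 0 0.081 0;-0.148 0 0.085 0;-0.152 0 0.085 0"}}

```text
clock: 6.6
tool_pos: [0.4728, -0.2918, 0.0288]
eef_rot: [0.906, 0.424, -0.001, -0.0]
contact_force: [-0.0, -0.6, -0.3]
opening: 0.411
finger_force: 2.9
```

```bash
python3 tilt.py arc2
```

```text
[397. 183.] 67 mean-tcp [-0.025  -0.01    0.0044] z [0.0201 0.0484] rect ((6.766253471374512, 11.24392032623291), 5.710592269897461)
tcp [ 0.4728 -0.2918  0.0288] open 0.41094634685811576 [-0.05 -0.61 -0.29]
```

View pics/arc2.png

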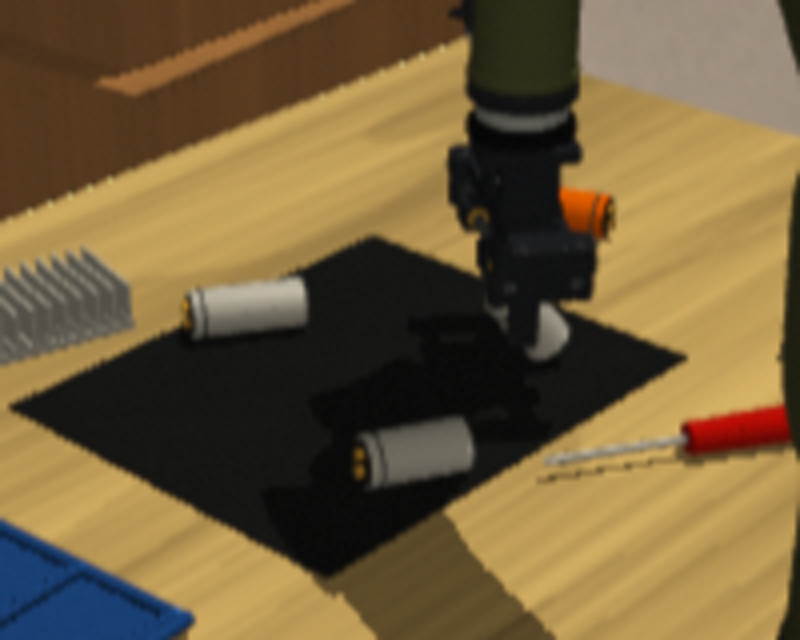

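The can is still tilted, with its base facing lower right at about (550,335), so the mat friction is too low to pivot it. Shaking works, so I use a one-sided shake: gentle everywhere except a sharp reversal upward at the bottom.

>>> {"fn": "send_rows", "kwargs": {"rows": "0.1 0 -0.1 0;0.15 0 -0.2 0;0.18 0 -0.27 0;0.2 0 -0.31 0;0.2 0 -0.33 0;0.2 0 -0.34 0"}}

```text
clock: 7.15
tool_pos: [0.513, -0.2441, 0.1318]
eef_rot: [0.905, 0.426, 0.0, 0.0]
contact_force: [0.6, 1.0, -1.4]
opening: 0.41
finger_force: 3.0
```

>>> {"fn": "send_rows", "kwargs": {"rows": "0.012 0 0.012 0;0.035 0 0.035 0;0.07 0 0.07 0;0.13 0 0.13 0;0.224 0 0.224 0;0.13 0 0.13 0;0.042 0 0.042 0;-0.024 0 -0.024 0;-0.06 0 -0.06 0;-0.07 0 -0.07 0"}}

```text
clock: 7.98
tool_pos: [0.4984, -0.2623, 0.1523]
eef_rot: [0.906, 0.424, -0.0, 0.001]
contact_force: [-0.6, 0.0, -0.9]
opening: 0.405
finger_force: 3.0
```

```bash
cat > fit.py <<'E'
import sys; from h import *
from scipy.optimize import least_squares
def fit(kL):
    "lean of the held can from the outline angle seen from the side: both can edges, projected"
    s=sensors.get_state(); t=np.array(s["tool_pos"]); 
    from scipy.spatial.transform import Rotation as R
    M=R.from_quat(s["eef_rot"]).as_matrix(); u=M[:,0]
    out=[]
    for n in("side","top"):
        p,d=eyes.snapshot(n); X=cloud(n,d); hsv=cv2.cvtColor(p,cv2.COLOR_RGB2HSV); r=(X-t)@M
        m=(abs(r[...,1])<.0215)&(abs(r[...,0])<.09)&(r[...,2]<.08)&(r[...,2]>-.045)&(X[...,2]>.007)&(hsv[...,1]<75)&(hsv[...,2]>45)
        if n=="side": np.save("/tmp/msk",m); Image=p
        out.append(r[m][:,[0,1,2]]); print(n,m.sum())
    q=np.vstack(out); g=np.array([0,0,-.015])
    def res(a):  # axis in tool xz plane, angle from level: base direction; residual = distance to cylinder surface
        b=np.array([-np.cos(a[0]),0,np.sin(a[0])]); v=q-(g+[a[1],0,a[2]]); w=v-np.outer(v@b,b); return np.linalg.norm(w,axis=1)-.018
    best=min((least_squares(res,[a0,0,0],loss="soft_l1",f_scale=.002) for a0 in np.radians([0,30,60,90])),key=lambda o:o.cost)
    a=best.x; b=np.array([-np.cos(a[0]),0,np.sin(a[0])]); e=(q-g-[a[1],0,a[2]])@b
    print("phi",np.degrees(a[0]).round(1),"off",a[1:].round(4),"rms",np.sqrt(np.mean(best.fun**2)).round(4),"n",len(q),"extent along axis",np.percentile(e,[2,98]).round(4),"tcp",t.round(4),"open",round(s["opening"],3),"F",s["contact_force"].round(1),"clock",round(s["clock"],2))
    return Image
if __name__=="__main__":
    I=fit(0)
    if len(sys.argv)>1: save(sys.argv[1],I[40:260,220:460],3)
E
python3 fit.py rat
```

```text
side 104
top 0
phi 61.4 off [-0.3229  0.5838] rms 0.0019 n 104 extent along axis [-0.6858 -0.6338] tcp [ 0.4984 -0.2623  0.1523] open 0.405 F [-0.6  0.  -0.9] clock 7.98
```

View pics/rat.png

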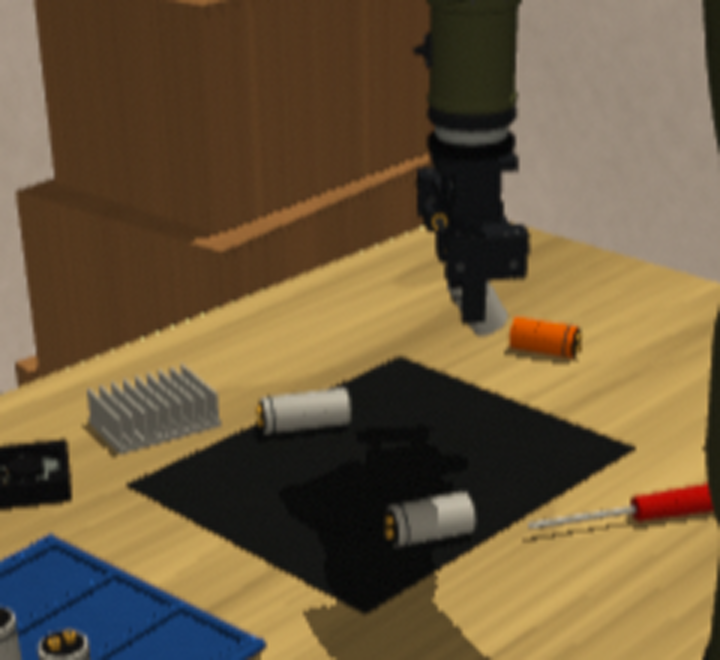

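>>> {"fn": "send_rows", "kwargs": {"rows": "0 0 0.12 0;0 0 0.24 0;0 0 0.34 0;0 0 0.38 0;0 0 0.395 0;-0.02 0 0.396 0;-0.04 0 0.397 0;-0.055 0 0.4 0;-0.07 0 0.404 0;-0.08 0 0.406 0"}}

```text
clock: 8.92
tool_pos: [0.4836, -0.2805, 0.0313]
eef_rot: [0.905, 0.424, 0.0, 0.001]
contact_force: [-0.4, -0.5, -0.4]
opening: 0.406
finger_force: 3.0
```

```bash
python3 - <<'E'
s=open('fit.py').read()
s=s.replace("v=q-(g+[a[1],0,a[2]])","v=q-g-a[1]*np.array([np.sin(a[0]),0,np.cos(a[0])])").replace("[a0,0,0]","[a0,0]").replace("e=(q-g-[a[1],0,a[2]])@b","e=(q-g)@b")
open('fit.py','w').write(s)
E
python3 fit.py pivot
```

```text
side 87
top 0
phi 61.4 off [-0.0045] rms 0.002 n 87 extent along axis [-0.0137  0.0366] tcp [ 0.4836 -0.2805  0.0313] open 0.406 F [-0.4 -0.5 -0.4] clock 8.92
```

>>> {"fn": "send_rows", "kwargs": {"rows": "0 0 0.008 0;-0.015 0 0.009 0;-0.03 0 0.011 0;-0.045 0 0.013 0;-0.06 0 0.015 0;-0.075 0 0.017 0;-0.08 0 0.019 0;-0.08 0 0.02 0;-0.08 0 0.02 0"}}

```text
clock: 9.77
tool_pos: [0.4682, -0.2982, 0.0245]
eef_rot: [0.905, 0.425, -0.0, 0.0]
contact_force: [-0.9, -1.6, 2.5]
opening: 0.406
finger_force: 3.0
```

```bash
python3 fit.py pivot
```

```text
side 75
top 0
phi 79.8 off [-0.0067] rms 0.0019 n 75 extent along axis [-0.0058  0.034 ] tcp [ 0.4682 -0.2982  0.0245] open 0.406 F [-0.9 -1.6  2.5] clock 9.77
```

View pics/pivot.png

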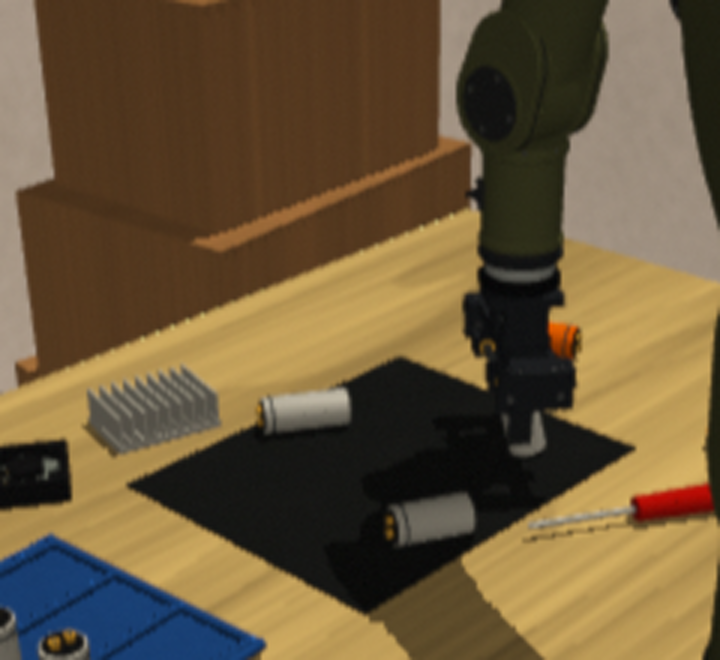

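The can is now about 80° up, with its base near the mat at about (528,450). I let go so it settles on its base, then measure and regrip.

>>> {"fn": "send_rows", "kwargs": {"rows": "0 0 0 0;0 0 0 0;0 0 0 0;0 0 0 0;0 0 0 0;0 0 0 0", "jaw": -0.3}}

```text
clock: 10.37
tool_pos: [0.4685, -0.2973, 0.0243]
eef_rot: [0.905, 0.425, 0.0, -0.0]
contact_force: [-0.3, 0.0, 0.2]
opening: 0.651
finger_force: 0.0
```

```bash
python3 fit.py
```

```text
side 63
top 0
phi -88.2 off [0.0148] rms 0.0019 n 63 extent along axis [-0.0307  0.011 ] tcp [ 0.4685 -0.2973  0.0243] open 0.651 F [-0.3  0.   0.2] clock 10.37
```

```bash
cat > st.py <<'E'
import sys; from g import *
from scipy.optimize import least_squares
def stand(t):
    p,d=eyes.snapshot("side"); X=cloud("side",d); hsv=cv2.cvtColor(p,cv2.COLOR_RGB2HSV)
    m=(np.hypot(X[...,0]-t[0],X[...,1]-t[1])<.045)&(X[...,2]>.008)&(X[...,2]<.12)&(hsv[...,1]<75)&(hsv[...,2]>60)
    q=X[m]; o=least_squares(lambda a:np.hypot(q[:,0]-a[0],q[:,1]-a[1])-.018,t[:2],loss="soft_l1",f_scale=.002)
    print("centre",o.x.round(4),"rms",np.sqrt(np.mean(o.fun**2)).round(4),len(q),"z",np.percentile(q[:,2],[2,98]).round(4)); return o.x
if __name__=="__main__":
    s=sensors.get_state(); t=np.array(s["tool_pos"]); c=stand(t); M=R.from_quat(s["eef_rot"]).as_matrix(); print("in tool",((np.r_[c,t[2]]-t)@M).round(4)); go(*c,t[2],float(sys.argv[1]) if len(sys.argv)>1 else np.degrees(np.arctan2(M[1,0],M[0,0])))
E
python3 st.py
```

```text
centre [ 0.4591 -0.3056] rms 0.0069 63 z [0.0086 0.0486]
in tool [-0.0122 -0.002  -0.    ]
at [ 0.4685 -0.2975  0.0243] yaw 50.31 tilt 0.0 -> row [-0.0408 -0.0068  0.    ] 0.0 clock 10.5167
```

>>> {"fn": "send_rows", "kwargs": {"rows": "-0.041 0 -0.003 0;-0.041 0 -0.003 0;-0.041 0 -0.003 0"}}

```text
clock: 10.77
tool_pos: [0.4595, -0.3083, 0.0253]
eef_rot: [0.906, 0.424, -0.001, 0.0]
contact_force: [0.2, 0.2, -0.5]
opening: 0.65
finger_force: 0.0
```

>>> {"fn": "send_rows", "kwargs": {"rows": "0 0 0 0;0 0 0 0;0 0 0 0;0 0 0 0;0 0 0 0;0 0 -0.01 0", "jaw": 0.5, "force": 15}}

```text
clock: 11.27
tool_pos: [0.4604, -0.3066, 0.0279]
eef_rot: [0.905, 0.425, -0.0, -0.0]
contact_force: [-0.6, 1.2, -0.7]
opening: 0.402
finger_force: 15.0
```

```bash
python3 fit.py
python3 - <<'E'
from g import *
go(*B["s"],.15,90)
E
```

```text
side 98
top 1
phi 87.5 off [-0.0025] rms 0.0053 n 99 extent along axis [-0.0072  0.0355] tcp [ 0.4604 -0.3066  0.0279] open 0.402 F [-0.6  1.2 -0.7] clock 11.27
at [ 0.4608 -0.307   0.0285] yaw 50.32 tilt 0.03 -> row [ 1.3397 -0.8334 -0.4052] -0.1102 clock 11.3667
```

>>> {"fn": "send_rows", "kwargs": {"rows": "0 0 -0.12 0;0.08 -0.05 -0.22 -0.02;0.7 -0.42 -0.35 -0.06;0.7 -0.42 -0.35 -0.08;0.7 -0.42 -0.35 -0.11;0.7 -0.42 -0.35 -0.11;0.7 -0.42 -0.35 -0.11;0.7 -0.42 -0.35 -0.11;0.7 -0.42 -0.35 -0.11;0.7 -0.42 -0.35 -0.11"}}

```text
clock: 12.2
tool_pos: [0.4977, -0.0649, 0.1333]
eef_rot: [0.707, 0.707, -0.0, 0.0]
contact_force: [-0.4, -0.6, -1.1]
opening: 0.404
finger_force: 15.0
```

Run:
```python
from g import *
go(*B["s"],.09,90)
```

```text
at [ 0.4977 -0.0649  0.1333] yaw 89.96 tilt 0.05 -> row [0.7565 0.0905 0.1437] -0.0001 clock 12.2
```

>>> {"fn": "send_rows", "kwargs": {"rows": "0.756 0.09 0.1 0;0.756 0.09 0.1 0;0.756 0.09 0.1 0;0.756 0.09 0.14 0;0.756 0.09 0.14 0;0.756 0.09 0.14 0;0.756 0.09 0.18 0;0.756 0.09 0.2 0;0.756 0.09 0.2 0"}}

```text
clock: 12.95
tool_pos: [0.5244, 0.1583, 0.0715]
eef_rot: [0.709, 0.705, -0.003, 0.0]
contact_force: [-0.2, -0.4, -0.5]
opening: 0.401
finger_force: 15.0
```

```bash
python3 fit.py place
python3 - <<'E'
from g import *
go(*B["s"],.0335,90)
E
```

```text
side 245
top 68
phi 154.1 off [-0.007] rms 0.0084 n 313 extent along axis [-0.0255  0.1082] tcp [0.5244 0.1583 0.0715] open 0.401 F [-0.2 -0.4 -0.5] clock 12.95
at [0.5252 0.1586 0.0729] yaw 89.69 tilt 0.17 -> row [ 0.0117 -0.0007  0.1313] -0.0009 clock 13.05
```

View pics/place.png

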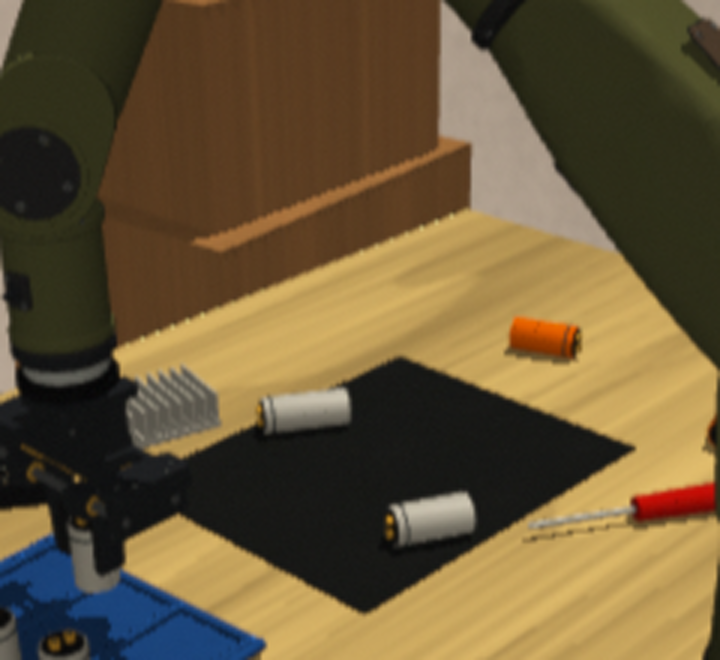

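The can hangs upright over the middle row at about (95,555), so I lower it gently.

>>> {"fn": "send_rows", "kwargs": {"rows": "0.01 0 0.03 0;0.01 0 0.06 0;0.01 0 0.09 0;0.01 0 0.11 0;0.01 0 0.12 0;0.01 0 0.126 0;0.01 0 0.13 0;0.01 0 0.13 0"}}

```text
clock: 13.72
tool_pos: [0.5251, 0.1649, 0.0341]
eef_rot: [0.708, 0.707, -0.0, 0.0]
contact_force: [-0.5, 0.2, -1.0]
opening: 0.402
finger_force: 15.0
```

```bash
cat > base.py <<'E'
from h import *
s=sensors.get_state(); t=np.array(s["tool_pos"]); p,d=eyes.snapshot("side"); X=cloud("side",d); hsv=cv2.cvtColor(p,cv2.COLOR_RGB2HSV)
m=(np.hypot(X[...,0]-t[0],X[...,1]-t[1])<.027)&(X[...,2]>.0)&(X[...,2]<.12)&(hsv[...,1]<90)&(hsv[...,2]>60)
q=X[m]; print(len(q),"low z",np.percentile(q[:,2],[0,2,5]).round(4),"tcp",t.round(4),"F",s["contact_force"].round(2),s["finger_force"])
E
python3 base.py
```

```text
189 low z [0.0065 0.0123 0.0143] tcp [0.5251 0.1649 0.0341] F [-0.52  0.16 -1.03] 14.999952586367726
```

Lower by 1 mm steps.

>>> {"fn": "send_rows", "kwargs": {"rows": "0 0 0.003 0;0 0 0.005 0;0 0 0.007 0;0 0 0.007 0"}}

```text
clock: 14.1
tool_pos: [0.5252, 0.1648, 0.0321]
eef_rot: [0.708, 0.707, 0.0, 0.0]
contact_force: [-0.2, -0.3, -1.4]
opening: 0.406
finger_force: 15.0
```

>>> {"fn": "send_rows", "kwargs": {"rows": "0 0 0.0015 0;0 0 0.003 0;0 0 0.003 0"}}

```text
clock: 14.35
tool_pos: [0.5251, 0.1649, 0.0311]
eef_rot: [0.708, 0.707, -0.0, 0.0]
contact_force: [-0.9, -0.4, -0.9]
opening: 0.403
finger_force: 15.0
```

```bash
python3 base.py
```

```text
185 low z [0.0076 0.0087 0.0106] tcp [0.5251 0.1649 0.0311] F [-0.88 -0.42 -0.87] 14.999933978542686
```

>>> {"fn": "send_rows", "kwargs": {"rows": "0 0 0.0015 0;0 0 0.003 0;0 0 0.003 0", "force": 8}}

```text
clock: 14.65
tool_pos: [0.5252, 0.1649, 0.0303]
eef_rot: [0.708, 0.707, -0.0, 0.0]
contact_force: [-0.3, 0.2, -0.8]
opening: 0.407
finger_force: 8.0
```

>>> {"fn": "send_rows", "kwargs": {"rows": "0 0 0 0;0 0 0 0;0 0 0 0;0 0 0 0", "jaw": -0.2}}

```text
clock: 14.98
tool_pos: [0.5252, 0.1649, 0.0303]
eef_rot: [0.708, 0.707, 0.0, 0.0]
contact_force: [0.1, -0.1, -0.8]
opening: 0.601
finger_force: 0.0
```

>>> {"fn": "send_rows", "kwargs": {"rows": "0 0 -0.05 0;0 0 -0.15 0;0 0 -0.28 0;0 0 -0.4 0;0 0 -0.4 0;0 0 -0.4 0"}}

```text
clock: 15.48
tool_pos: [0.5265, 0.1653, 0.1523]
eef_rot: [0.708, 0.706, 0.002, 0.001]
contact_force: [-0.7, 0.4, -0.5]
opening: 0.601
finger_force: 0.0
```

Run:
```python
from g import *
from st import stand
c=stand(np.array([.525,.165])); g,a=grasp("m"); 
u=np.array([np.cos(np.radians(a)),np.sin(np.radians(a))]); c0=np.array(A["m"][0]); 
G=c0+(.065-.035)*u; print(G); go(*G,.1,a)
```

```text
centre [0.5252 0.1616] rms 0.0018 309 z [0.0112 0.0643]
[ 0.43361971 -0.0977698 ]
at [0.5253 0.1647 0.1507] yaw 89.89 tilt 0.06 -> row [-0.8754 -0.3042  0.1685] 0.0747 clock 15.5333
```

Short can stands in the middle row (centre 0.525, 0.162; top 64 mm). Now the mid can, gripped closer to its terminal end at 65 mm from the base so gravity swings it.

>>> {"fn": "send_rows", "kwargs": {"rows": "-0.875 -0.304 0.1 0.0747;-0.875 -0.304 0.1 0.0747;-0.875 -0.304 0.1 0.0747;-0.875 -0.304 0.1 0.0747;-0.875 -0.304 0.1 0.0747;-0.875 -0.304 0.1 0.0747;-0.875 -0.304 0.1 0.0747;-0.875 -0.304 0.168 0.0747;-0.875 -0.304 0.168 0.0747;-0.875 -0.304 0.168 0.0747", "jaw": -0.6, "force": 3}}

```text
clock: 16.37
tool_pos: [0.4323, -0.0969, 0.0986]
eef_rot: [0.852, 0.523, -0.001, -0.001]
contact_force: [-0.7, 0.7, 0.4]
opening: 0.8
finger_force: 0.0
```

Run:
```python
from g import *
go(.4336,-.0978,.006,63)
```

```text
at [ 0.4323 -0.0969  0.0986] yaw 63.04 tilt 0.23 -> row [-3.000e-04  6.200e-03  3.086e-01] 0.0001 clock 16.3667
```

>>> {"fn": "send_rows", "kwargs": {"rows": "0 0.005 0.12 0;0 0.005 0.22 0;0 0.005 0.28 0;0 0.005 0.3 0;0 0.005 0.308 0;0 0.005 0.308 0;0 0.005 0.308 0"}}

```text
clock: 16.95
tool_pos: [0.4308, -0.0968, 0.0106]
eef_rot: [0.851, 0.525, -0.007, -0.004]
contact_force: [-0.6, 0.1, 0.7]
opening: 0.797
finger_force: 0.0
```

>>> {"fn": "send_rows", "kwargs": {"rows": "0 0 0 0;0 0 0 0;0 0 0 0;0 0 0 0;0 0 0 0;0 0 0 0;0 0 0 0", "jaw": 0.5}}

```text
clock: 17.53
tool_pos: [0.4299, -0.0985, 0.0109]
eef_rot: [0.852, 0.524, -0.008, -0.004]
contact_force: [0.6, 0.4, 2.0]
opening: 0.406
finger_force: 3.0
```

Run:
```python
from g import *
go(.4336,-.0978,.15,63)
```

```text
at [ 0.4299 -0.0985  0.0109] yaw 63.14 tilt 1.0 -> row [ 0.0036  0.0031 -0.4638] 0.0004 clock 17.5333
```

>>> {"fn": "send_rows", "kwargs": {"rows": "0 0 -0.13 0;0 0 -0.25 0;0 0 -0.33 0;0 0 -0.38 0;0 0 -0.4 0;0 0 -0.39 0;0 0 -0.36 0;0 0 -0.3 0;0 0 -0.43 0;0 0 -0.43 0"}}

```text
clock: 18.37
tool_pos: [0.4315, -0.0983, 0.1386]
eef_rot: [0.852, 0.523, -0.009, -0.005]
contact_force: [0.6, 0.7, 0.9]
opening: 0.406
finger_force: 3.0
```

```bash
python3 fit.py
```

```text
side 283
top 0
phi 86.6 off [-0.0012] rms 0.0017 n 283 extent along axis [0.0009 0.0691] tcp [ 0.4315 -0.0983  0.1386] open 0.406 F [0.6 0.7 0.9] clock 18.37
```

The mid can swung upright by itself (87°), so I firm the grip and carry it.

Run:
```python
from g import *
go(*B["m"],.09,90)
```

```text
at [ 0.4318 -0.0984  0.1386] yaw 63.13 tilt 1.06 -> row [ 0.7809 -0.3357  0.1603] -0.0746 clock 18.4667
```

>>> {"fn": "send_rows", "kwargs": {"rows": "0 0 0 0;0.1 -0.04 0 -0.01;0.78 -0.335 0.05 -0.0746;0.78 -0.335 0.05 -0.0746;0.78 -0.335 0.05 -0.0746;0.78 -0.335 0.05 -0.0746;0.78 -0.335 0.05 -0.0746;0.78 -0.335 0.08 -0.0746;0.78 -0.335 0.12 -0.0746;0.78 -0.335 0.16 -0.0746", "force": 15}}

```text
clock: 19.3
tool_pos: [0.4469, 0.1574, 0.0903]
eef_rot: [0.706, 0.708, -0.006, -0.006]
contact_force: [-0.4, -0.9, -1.7]
opening: 0.399
finger_force: 15.0
```

>>> {"fn": "send_rows", "kwargs": {"rows": "0 0 0 0;0 0 0 0"}}

```text
clock: 19.47
tool_pos: [0.4465, 0.1551, 0.0905]
eef_rot: [0.707, 0.707, -0.008, -0.006]
contact_force: [-0.9, 0.5, -0.4]
opening: 0.406
finger_force: 15.0
```

```bash
python3 base.py
python3 - <<'E'
from g import *
go(*B["m"],.066,90)
E
```

```text
341 low z [0.035  0.0375 0.0396] tcp [0.4465 0.1551 0.0905] F [-0.92  0.48 -0.38] 14.999628067016602
at [0.447  0.1552 0.091 ] yaw 89.99 tilt 1.05 -> row [0.0027 0.0017 0.0832] -0.0 clock 19.5167
```

>>> {"fn": "send_rows", "kwargs": {"rows": "0 0 0.025 0;0 0 0.05 0;0 0 0.065 0;0 0 0.075 0;0 0 0.08 0;0 0 0.083 0;0 0 0.083 0;0 0 0.083 0"}}

```text
clock: 20.18
tool_pos: [0.4469, 0.1556, 0.0663]
eef_rot: [0.707, 0.707, -0.007, -0.006]
contact_force: [-0.3, -0.1, -1.2]
opening: 0.401
finger_force: 15.0
```

>>> {"fn": "send_rows", "kwargs": {"rows": "0 0 0.003 0;0 0 0.006 0;0 0 0.006 0"}}

```text
clock: 20.43
tool_pos: [0.4468, 0.1555, 0.0643]
eef_rot: [0.707, 0.707, -0.007, -0.006]
contact_force: [0.5, -0.2, -1.0]
opening: 0.405
finger_force: 15.0
```

```bash
python3 base.py
```

```text
336 low z [0.0068 0.0096 0.0124] tcp [0.4468 0.1555 0.0643] F [ 0.5  -0.18 -1.  ] 14.999619126319885
```

>>> {"fn": "send_rows", "kwargs": {"rows": "0 0 0.002 0;0 0 0.004 0;0 0 0.004 0;0 0 0.004 0", "force": 8}}

```text
clock: 20.82
tool_pos: [0.4468, 0.1552, 0.0638]
eef_rot: [0.707, 0.707, -0.007, -0.005]
contact_force: [-0.4, -2.0, 7.0]
opening: 0.405
finger_force: 8.0
```

>>> {"fn": "send_rows", "kwargs": {"rows": "0 0 0 0;0 0 0 0;0 0 0 0;0 0 0 0", "jaw": -0.15}}

```text
clock: 21.15
tool_pos: [0.4467, 0.1556, 0.0631]
eef_rot: [0.707, 0.707, -0.007, -0.006]
contact_force: [0.1, -0.0, -0.7]
opening: 0.573
finger_force: 0.0
```

>>> {"fn": "send_rows", "kwargs": {"rows": "0 0 -0.05 0;0 0 -0.15 0;0 0 -0.28 0;0 0 -0.3 0;0 0 -0.3 0;0 0 -0.3 0"}}

```text
clock: 21.65
tool_pos: [0.4484, 0.1552, 0.1529]
eef_rot: [0.707, 0.707, -0.007, -0.006]
contact_force: [0.3, -1.5, -0.3]
opening: 0.576
finger_force: 0.0
```

Run:
```python
from g import *
from st import stand
stand(np.array([.447,.156])); stand(np.array([.525,.162])); g,a=grasp("l"); 
u=np.array([np.cos(np.radians(a)),np.sin(np.radians(a))]); c0=np.array(A["l"][0]); 
G=c0+(.079-.0425)*u; print(G); go(*G,.14,a)
```

```text
centre [0.4459 0.1497] rms 0.0015 402 z [0.0099 0.0784]
centre [0.5252 0.1619] rms 0.0018 305 z [0.0107 0.0638]
[ 0.6681457  -0.16456317]
at [0.4476 0.1549 0.1519] yaw 89.98 tilt 1.15 -> row [-1.0645  0.7361  0.028 ] 0.093 clock 21.75
```

>>> {"fn": "send_rows", "kwargs": {"rows": "-0.85 0.59 0.02 0.093;-0.85 0.59 0.02 0.093;-0.85 0.59 0.02 0.093;-0.85 0.59 0.02 0.093;-0.85 0.59 0.02 0.093;-0.85 0.59 0.02 0.093;-0.85 0.59 0.02 0.093;-0.85 0.59 0.02 0.093", "jaw": -0.5, "force": 3}}

```text
clock: 22.42
tool_pos: [0.6263, -0.1067, 0.1416]
eef_rot: [0.883, 0.47, -0.01, -0.002]
contact_force: [-0.3, -0.6, 0.0]
opening: 0.749
finger_force: 0.0
```

Run:
```python
from g import *
go(.6665,-.167,.1,56.5)
d=np.load("/tmp/top.npz"); X=cloud("top",d["d"]); m=(X[...,2]>.02)&(X[...,0]>.66)&(X[...,0]<.85)&(X[...,1]>-.22)&(X[...,1]<0)&(X[...,2]<.06); m[150:]=0
print(cv2.boxPoints(cv2.minAreaRect((X[m][:,:2]*1000).astype(np.float32))).round())
```

```text
at [ 0.6263 -0.1067  0.1416] yaw 56.09 tilt 1.16 -> row [-0.09    0.2251  0.1371] -0.0011 clock 22.4167
[[ 661. -189.]
 [ 779. -222.]
 [ 824.  -62.]
 [ 706.  -29.]]
```

>>> {"fn": "send_rows", "kwargs": {"rows": "-0.09 0.225 0.1 0;-0.09 0.225 0.137 0;-0.09 0.225 0.137 0;-0.09 0.225 0.137 0;-0.09 0.225 0.137 0"}}

```text
clock: 22.83
tool_pos: [0.6647, -0.1579, 0.1008]
eef_rot: [0.881, 0.474, -0.009, -0.005]
contact_force: [-0.9, -0.9, 0.8]
opening: 0.751
finger_force: 0.0
```

Run:
```python
from g import *
go(.6665,-.167,.006,56.5)
d=np.load("/tmp/top.npz"); X=cloud("top",d["d"]); m=(X[...,2]>.02)&(X[...,0]>.69)&(X[...,0]<.85)&(X[...,1]>-.22)&(X[...,1]<0)&(X[...,2]<.06)
print(cv2.boxPoints(cv2.minAreaRect((X[m][:,:2]*1000).astype(np.float32))).round())
```

```text
at [ 0.6647 -0.1579  0.1008] yaw 56.57 tilt 1.19 -> row [-0.0185  0.0273  0.3157] 0.0002 clock 22.8333
[[ 718. -144.]
 [ 796. -165.]
 [ 824.  -61.]
 [ 746.  -40.]]
```

>>> {"fn": "send_rows", "kwargs": {"rows": "-0.0185 0.027 0.1 0;-0.0185 0.027 0.2 0;-0.0185 0.027 0.28 0;-0.0185 0.027 0.305 0;-0.0185 0.027 0.315 0;-0.0185 0.027 0.315 0;-0.0185 0.027 0.315 0"}}

```text
clock: 23.42
tool_pos: [0.6691, -0.1676, 0.0099]
eef_rot: [0.881, 0.474, -0.007, -0.003]
contact_force: [0.8, 0.3, 1.1]
opening: 0.749
finger_force: 0.0
```

>>> {"fn": "send_rows", "kwargs": {"rows": "0 0 0 0;0 0 0 0;0 0 0 0;0 0 0 0;0 0 0 0;0 0 0 0;0 0 0 0", "jaw": 0.5}}

```text
clock: 24.0
tool_pos: [0.6681, -0.1686, 0.0084]
eef_rot: [0.881, 0.473, -0.008, -0.003]
contact_force: [0.3, -0.8, 2.4]
opening: 0.407
finger_force: 3.0
```

>>> {"fn": "send_rows", "kwargs": {"rows": "0 0 -0.13 0;0 0 -0.25 0;0 0 -0.36 0;0 0 -0.43 0;0 0 -0.45 0;0 0 -0.45 0;0 0 -0.45 0"}}

```text
clock: 24.58
tool_pos: [0.6691, -0.1686, 0.1415]
eef_rot: [0.881, 0.473, -0.009, -0.004]
contact_force: [-0.9, -0.3, -0.9]
opening: 0.404
finger_force: 3.0
```

```bash
python3 fit.py
```

```text
side 240
top 13
phi 105.7 off [-0.0023] rms 0.0021 n 253 extent along axis [-0.0021  0.0782] tcp [ 0.6691 -0.1686  0.1415] open 0.404 F [-0.9 -0.3 -0.9] clock 24.58
```

The long can swung past vertical (106°), so I shake it lightly to settle it.

>>> {"fn": "send_rows", "kwargs": {"rows": "0 0 -0.08 0;0 0 0 0;0 0 -0.08 0;0 0 0 0;0 0 0 0;0 0 0 0"}}

```text
clock: 25.18
tool_pos: [0.668, -0.1684, 0.1402]
eef_rot: [0.881, 0.474, -0.011, -0.005]
contact_force: [-0.3, 0.1, -1.0]
opening: 0.406
finger_force: 3.0
```

```bash
python3 fit.py
```

```text
side 247
top 7
phi 89.6 off [-0.0011] rms 0.0021 n 254 extent along axis [0.001  0.0818] tcp [ 0.668  -0.1684  0.1402] open 0.406 F [-0.3  0.1 -1. ] clock 25.18
```

Run:
```python
from g import *
go(*B["l"],.1,90)
```

```text
at [ 0.6696 -0.1682  0.1421] yaw 56.51 tilt 1.14 -> row [ 0.8131 -0.8026  0.1437] -0.093 clock 25.2833
```

>>> {"fn": "send_rows", "kwargs": {"rows": "0 0 0 0;0 0 0 0;0.05 -0.05 0 -0.01;0.81 -0.8 0.05 -0.093;0.81 -0.8 0.05 -0.093;0.81 -0.8 0.05 -0.093;0.81 -0.8 0.05 -0.093;0.81 -0.8 0.05 -0.093;0.81 -0.8 0.05 -0.093;0.81 -0.8 0.05 -0.093", "force": 15}}

```text
clock: 26.12
tool_pos: [0.6093, 0.14, 0.1305]
eef_rot: [0.707, 0.707, -0.006, -0.006]
contact_force: [-0.2, -0.0, -1.1]
opening: 0.402
finger_force: 15.0
```

Run:
```python
from g import *
go(*B["l"],.1,90)
```

```text
at [0.6093 0.14   0.1305] yaw 89.96 tilt 0.97 -> row [ 0.0933 -0.0209  0.102 ] -0.0001 clock 26.1167
```

>>> {"fn": "send_rows", "kwargs": {"rows": "0.04 -0.01 0 0;0.08 -0.02 0.04 0;0.093 -0.021 0.08 0;0.093 -0.021 0.1 0;0.093 -0.021 0.1 0;0.093 -0.021 0.1 0;0.093 -0.021 0.1 0"}}

```text
clock: 26.7
tool_pos: [0.6034, 0.1647, 0.1003]
eef_rot: [0.708, 0.706, -0.007, -0.005]
contact_force: [-0.3, -0.3, -1.4]
opening: 0.401
finger_force: 15.0
```

```bash
python3 base.py;python3 fit.py
python3 - <<'E'
from g import *
go(*B["l"],.078,90)
E
```

```text
388 low z [0.0282 0.0314 0.0351] tcp [0.6034 0.1647 0.1003] F [-0.29 -0.28 -1.42] 14.997806400060654
side 474
top 53
phi 175.0 off [-0.0447] rms 0.0121 n 527 extent along axis [-0.0062  0.0943] tcp [0.6034 0.165  0.1005] open 0.405 F [-0.3 -0.3 -1.7] clock 26.75
at [0.6033 0.1655 0.1006] yaw 89.91 tilt 0.97 -> row [ 0.0083 -0.0014  0.0754] -0.0003 clock 26.85
```

>>> {"fn": "send_rows", "kwargs": {"rows": "0.007 0 0.02 0;0.007 0 0.035 0;0.007 0 0.045 0;0.007 0 0.052 0;0.007 0 0.057 0;0.007 0 0.06 0;0.007 0 0.06 0", "force": 8}}

```text
clock: 27.43
tool_pos: [0.6023, 0.1683, 0.0819]
eef_rot: [0.707, 0.707, -0.007, -0.006]
contact_force: [0.0, -0.1, -1.3]
opening: 0.404
finger_force: 8.0
```

```bash
python3 base.py
```

```text
391 low z [0.0063 0.0118 0.0146] tcp [0.6023 0.1683 0.0819] F [ 0.   -0.14 -1.32] 7.997959703207016
```

>>> {"fn": "send_rows", "kwargs": {"rows": "0 0 0.0015 0;0 0 0.003 0;0 0 0.003 0"}}

```text
clock: 27.73
tool_pos: [0.6024, 0.1683, 0.0813]
eef_rot: [0.707, 0.707, -0.007, -0.006]
contact_force: [-0.4, -0.3, -1.6]
opening: 0.403
finger_force: 8.0
```

>>> {"fn": "send_rows", "kwargs": {"rows": "0 0 0.0015 0;0 0 0.003 0;0 0 0.003 0"}}

```text
clock: 27.98
tool_pos: [0.6023, 0.1682, 0.0802]
eef_rot: [0.707, 0.707, -0.007, -0.006]
contact_force: [0.1, -0.3, -1.3]
opening: 0.403
finger_force: 8.0
```

```bash
python3 base.py
```

```text
383 low z [0.0063 0.0115 0.0139] tcp [0.6023 0.1682 0.0802] F [ 0.07 -0.25 -1.29] 7.997961938381195
```

>>> {"fn": "send_rows", "kwargs": {"rows": "0 0 0.0015 0;0 0 0.003 0;0 0 0.003 0"}}

```text
clock: 28.28
tool_pos: [0.6023, 0.1683, 0.0793]
eef_rot: [0.707, 0.707, -0.007, -0.006]
contact_force: [-0.0, -0.1, -1.2]
opening: 0.408
finger_force: 8.0
```

>>> {"fn": "send_rows", "kwargs": {"rows": "0 0 0.0015 0;0 0 0.003 0;0 0 0.003 0"}}

```text
clock: 28.53
tool_pos: [0.6024, 0.1685, 0.0789]
eef_rot: [0.707, 0.707, -0.007, -0.006]
contact_force: [0.1, 0.4, 1.3]
opening: 0.403
finger_force: 8.0
```

```bash
python3 base.py
```

```text
389 low z [0.0059 0.0088 0.0118] tcp [0.6024 0.1685 0.0789] F [0.11 0.43 1.32] 8.000255674123764
```

Contact is felt (+1.3 N against a hanging −1.3 N), so I release and retreat.

>>> {"fn": "send_rows", "kwargs": {"rows": "0 0 0 0;0 0 0 0;0 0 0 0;0 0 0 0", "jaw": -0.15}}

```text
clock: 28.92
tool_pos: [0.6023, 0.1683, 0.0785]
eef_rot: [0.707, 0.707, -0.007, -0.006]
contact_force: [-1.4, -0.0, 0.4]
opening: 0.574
finger_force: 0.0
```

>>> {"fn": "send_rows", "kwargs": {"rows": "0 0 -0.03 0;0 0 -0.1 0;0 0 -0.2 0;0 0 -0.3 0;0 0 -0.3 0;-0.6 0 -0.35 0;-0.6 0 -0.35 0;-0.6 0 -0.35 0;-0.6 0 -0.35 0;-0.6 0 -0.35 0"}}

```text
clock: 29.75
tool_pos: [0.6041, -0.0206, 0.1836]
eef_rot: [0.71, 0.704, -0.009, -0.004]
contact_force: [0.1, -0.3, 0.1]
opening: 0.573
finger_force: 0.0
```

Run:
```python
from g import *
from st import stand
for c in((.6025,.168),(.525,.162),(.447,.156),(.598,.258),(.521,.255),(.438,.248)): stand(np.array(c))
p,d=eyes.snapshot("side"); q,_=eyes.snapshot("top")
save("end",np.hstack([p[190:310,150:330],q[140:260,165:285]]),2.6)
s=sensors.get_state(); print(s["tool_pos"],s["clock"])
```

```text
centre [0.6014 0.1668] rms 0.0027 459 z [0.0094 0.0934]
centre [0.5252 0.1618] rms 0.0017 307 z [0.0105 0.0648]
centre [0.4457 0.1497] rms 0.0017 418 z [0.0112 0.0788]
centre [0.6008 0.2577] rms 0.0018 495 z [0.0115 0.0937]
centre [0.5235 0.2542] rms 0.0017 348 z [0.011 0.064]
centre [0.4408 0.2468] rms 0.0015 461 z [0.0107 0.0788]
[ 0.60403237 -0.00909236  0.18394039] 30.15
```

View pics/end.png

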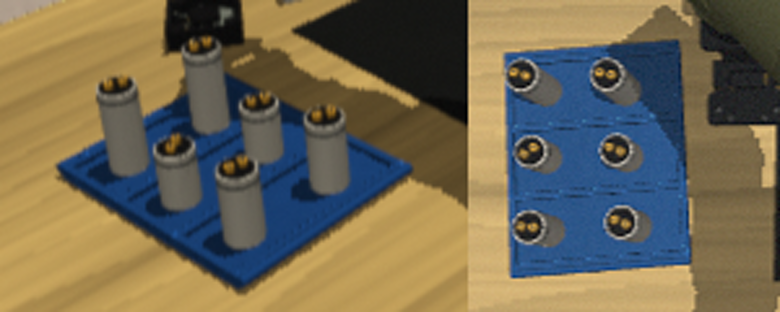

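The six cans stand upright, terminals up, in pairs of equal length in the three rows: (205,85), (260,130) and (325,150) beside their mates. Offsets from the rows are a few millimetres at most and the robot is clear, so I hand in.

```bash
python3 -c "
from plant import finish_job
print(finish_job())"
```

```text
the job is handed in; nothing more can be done
None
```

All three capacitors stand upright, terminals up, each in the row of its matching length, and the job was handed in at about 30 s on the clock; no verdict came back.

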